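# Load a coated sample into the contact-probe tester

## Task

Raise the red-knobbed lever of the probe tester all the way up, then take the blue sample carrier by its upright tab and, keeping it level, slide it between the tester's guides under the raised probe until it is fully home against the rear stop. Then swing the lever all the way down again so that the probe presses on the copper coupon, and let go. Leave the beaker, dishes and jar where they stand.

Things in the scene. Friction and masses are not known exactly. Their poses are not given: they have to be found in the camera images.
- tester: Bench tester, fixed to the bench. Origin on the bench directly under the probe axis; x points to its rear, away from the open front, z up. Grey base x -100 to 135, y -75 to 75 mm, its flat top (the stage) at z 25. White column at the rear (x 80 to 130, y -35 to 35) carries the overhanging white head. Lever on the -y side.
- head_front (a point): Middle of the lower front edge of the head: tester x -42, y 0, z 125 mm. The head spans x -42 to 130, y -32 to 32, z 125 to 205 and overhangs the stage, so that close in front of it the carrier's tab can only be held with the hand leaning back towards the tester's front (-x), about 25 to 45 degrees from vertical.
- stage_home (a point): Point on the stage (tester z 25 mm) under the probe axis, axes as the tester's; the carrier's origin lies here when home (up to 1 mm further back is possible). Two steel guides 8 mm high leave a 62 mm channel (y -31 to 31) from x -40 to 32, flaring towards the front to about 95 mm at x -78. Rear stop: face at x 31, 10 mm high.
- lift_lever (a joint): Lever angle, rad: 0 = fully down (down stop; the lever points to the front, 0.35 rad below level), 1.4 = fully up (up stop; 1.05 rad above level). The knob moves in a vertical plane, front and up. The pivot is stiff and stays where it is left; about 1.5 to 4 N at the knob moves it. It raises the probe by 25 mm in all.
- lever_knob (a point): Centre of the lever's red knob, a short cylinder 20 mm in diameter and 20 mm wide, its axis level along the tester's y, so flat ends face +-y; free to be pinched across the ends (the steel rod, 8 mm thick, joins it from the hinge). It turns with the lever within the grip.
- lever_hinge (a point): Centre of the lever's pivot, in the knob's plane: tester x 0, y -82, z 165 mm, on the -y side of the head (50 mm from the head's side face). Axis along tester y; the knob's centre is 85 mm away.
- probe: Brass probe tip, 18 mm wide, under the head; origin at the centre of its underside. 33 mm above the bench with the lever down and no carrier, 58 mm with the lever up. Sprung: yields up to 14 mm upward, pressing about 6 N on a loaded coupon.
- carrier: Blue sample carrier, loose, 84 to 168 g. Origin at the underside, under the coupon's centre; x points away from the tab (the end that goes in first), z up. Plate x -75 to 30, y -28 to 28, 10 mm thick; copper coupon 36 x 36 on it, top at z 13; upright tab x -74 to -56, 16 wide in y, up to z 60. Starts on the bench on either side of the tester.
- coupon (a point): Centre of the coupon's top face: 13 mm above the carrier's origin; axes as the carrier's.
- tab (a point): Grip point of the carrier's tab: carrier x -65, y 0, z 45 mm. Pinch it across its 16 mm width (carrier's y).
- beaker: Empty clear glass beaker, 64 mm wide, 80 mm tall; loose bystander, on the other side of the tester from the carrier. Origin at the centre of its underside.
- petri_dishes: Stack of two lidded glass culture dishes in one piece, 90 mm wide, 32 mm tall; loose bystander. Origin at the centre of its underside.
- reagent_bottle: Glass jar with blue cap, 52 mm wide, 75 mm tall; loose bystander. Origin at the centre of its underside.
Things that resemble listed ones, but are neither listed nor needed, are in the scene too. What is meant by the carrier is not brown or yellow, and is the smaller of those in its own colour.

How it is judged:
By the outcome, as a careful person would: the job done as asked, in the order asked, and still so for the second after the job is handed in, with the robot touching nothing.
It also fails if it takes over 64 s, if anything falls off the work surface, if the arm or the gripper's body presses on something with over 40 N, if the wrist force passes 120 N, or if a joint passes its speed limit or range.

## Robot

A 6-joint arm with a two-finger parallel gripper is mounted at the origin on the work surface. World frame = base frame: x ahead of the robot, y to its left, z up, the work surface at z = 0. Lengths are in m, angles in rad, forces in N, time in s.
With the tool pointing down it reaches from about 0.35 to 0.775 m from the base axis. Payload 5.5 kg.
Tool frame: the origin (TCP) lies between the finger pads; the fingertips stand 17 mm ahead of it and the grasp point (between the pads) lies 2 mm behind it (env.finger_overhang is the distance from the TCP to the fingertips, in m); z points along the fingers, y is the direction in which the jaws open and shut (so a half turn about z gives the same grasp; the last joint's range is limited). The gripper opens to 85 mm and grips with 20 to 120 N. Pads are 22 mm wide; open, the fingers measure 114 mm over their backs; the gripper's body (76 mm by 85 mm) begins 54 mm behind the grasp point. The pads swing forward as they close: fully open they stand 13 mm farther back than shut.
Start: joints at [-1.318, 0.313, 0.046, 1.304, 0, 1.431], TCP at [0.22, -0.531, 0.248] pointing down, gripper open.
Joint ranges: [-2.76, 2.76], [-0.86, 1.69], [-1.03, 1.26], [-2.2, 2.34], [-1.47, 1.5], [-3.14, 3.14]. Speed limits (rad/s): [2.57, 2.57, 3.14, 3.14, 3.14, 3.14].

## Interface

Orientations are given as a unit quaternion [w, x, y, z].
In Python, from workcell import env gives the robot as it stands. The module is installed in compiled form; this text tells all that it offers.
- The arm moves only by the tool arm_command, never from a script. Its argument "moves" is a list of rows, each a list of 5 numbers: the closure, from 0 (fully open) to 1 (shut), then the shift along the tool's x, y, z in mm, then the turn about the tool's z in rad. In form: [[fingers, dx, dy, dz, turn], ...]. A call has 1 to 12 rows; each row is the pose to reach, as a shift and turn from the pose commanded when the call began, along the tool's axes at that moment; what a row does not reach only later rows make up. A row lasts 1/10 s, in which the tool goes at most 50 mm and 8.59 degrees, less where a joint would pass 70% of its speed; a pose out of reach is approached as far as the arm can. A call with a gripper value outside its range is refused whole. The fingers move at their own pace and stop on an object; "squeeze" is the grip in N (left out, the last holds). Time passes only in rows, so rows that repeat a pose let the fingers close. It gives the time, the measured TCP pose, the force and the opening at its end, in the units of the state.
- env.get_state(): the state, without advancing time (a new reading comes with each control period).
- env.read_camera(name): name is "scene" or "top" or "wrist"; returns (picture, depth): 420x560x3 uint8, blue, green, red; 420x560 float32, m along the optical axis (not along the pixel's ray), 0 where there is no reading.
- env.get_calibration(name): a dict with "fx", "fy", "cx", "cy" (pixels), "pose" (4x4, takes a point from camera to world coordinates). Camera axes: x right, y down, z forward; pixel columns grow to the right and rows downward; lengths in m; the calibration is good to about 2 mm. A picture is of the moment at which its call begins: read the wrist's pose just before it. get_calibration takes no time and is no camera call; for the wrist camera it gives the pose at the moment of the call.
- env.hand_in(): hands the job in, once; it reports no verdict.
The state is a dict: "clock": time; "joint_pos": joint angles; "qvel": joint speeds; "tau": joint torques, N m; "tcp_pos": TCP position; "orientation": TCP orientation; "wrist_force": force on the tool from outside, world axes, zero at the start; "ft_torque": the same for the moment, N m; "finger_gap": finger opening in m.
Only numpy, scipy, OpenCV 4.12 (cv2) and the standard library are available. Lean on these libraries where they do the work, as an engineer would, in place of code of your own. Each camera call takes 0.05 s, during which the arm holds its last target. There are 200 camera calls.

## Working session

There is one attempt and no reset: what is moved stays moved. The work goes in short steps, Python scripts to look and compute and a tool call to move; the robot and the scene stay as the last step left them, time stands still between calls to the robot, and variables do not carry over. Pictures are saved under pics/ and viewed, about 8 in all and at most 12, crops included, and the job is handed in when it is done.

Besides the shell and the picture viewer there is one more tool, called after "Request:" in YAML: its name, and indented under it one key for each argument. arm_command: Moves the arm, as the interface text tells. Its arguments: {"type":"object","properties":{"moves":{"type":"array","items":{"type":"array","items":{"type":"number"}}},"squeeze":{"type":"number"}},"required":["moves"]}

```bash
mkdir -p pics; ls; cat > h.py <<'E'
from workcell import env
import numpy as np, cv2
from scipy.spatial.transform import Rotation as R
np.set_printoptions(precision=4,suppress=True)
def shot(n,f):
    K=env.get_calibration(n); p,d=env.read_camera(n); cv2.imwrite(f'pics/{f}.png',p); np.savez(f'pics/{f}.npz',p=p,d=d,K=np.array([K['fx'],K['fy'],K['cx'],K['cy']]),T=np.array(K['pose'])); return p,d,K
def load(f):
    z=np.load(f'pics/{f}.npz'); k=z['K']; return z['p'],z['d'],dict(fx=k[0],fy=k[1],cx=k[2],cy=k[3],pose=z['T'])
def ray(K,u,v):
    T=np.array(K['pose']); return T[:3,3],T[:3,:3]@np.array([(u-K['cx'])/K['fx'],(v-K['cy'])/K['fy'],1])
def onz(K,u,v,z):
    o,r=ray(K,u,v); return o+r*(z-o[2])/r[2]
def cloud(d,K):
    v,u=np.indices(d.shape); T=np.array(K['pose'])
    c=np.stack([(u-K['cx'])/K['fx']*d,(v-K['cy'])/K['fy']*d,d],-1); return c@T[:3,:3].T+T[:3,3]
def st():
    s=env.get_state(); q=s['orientation']; Rm=R.from_quat([q[1],q[2],q[3],q[0]]).as_matrix(); return s,np.array(s['tcp_pos']),Rm
E
python3 - <<'E'
from h import *
s,t,Rm=st(); print(s); print(Rm, env.finger_overhang)
for n in('scene','top'):
    p,d,K=shot(n,n+'0'); print(n,K)
E
```

```text
pics
{'clock': 0.0, 'joint_pos': array([-1.3176,  0.314 ,  0.045 ,  1.3036,  0.    ,  1.4312]), 'qvel': array([ 0.0001, -0.0022, -0.0002, -0.0016,  0.0004, -0.0007]), 'tau': array([ -0.0002, -48.0624,  29.8536,   0.0193,  -0.0001,   0.    ]), 'tcp_pos': array([ 0.22  , -0.5308,  0.2474]), 'orientation': array([-0.0009,  0.9808,  0.1951, -0.    ]), 'wrist_force': array([ 0.0688, -0.2374,  0.2848]), 'ft_torque': array([-0.0129, -0.0354,  0.0034]), 'finger_gap': 0.08561760587180108}
[[ 0.9239  0.3827 -0.0004]
 [ 0.3827 -0.9239  0.0017]
 [ 0.0003 -0.0017 -1.    ]] 0.017
scene {'fx': 430.40883411842884, 'fy': 430.40883411842884, 'cx': 279.1647959152011, 'cy': 208.935941735581, 'pose': array([[-0.9406,  0.2041, -0.2714,  0.9115],
       [ 0.3395,  0.5527, -0.761 ,  0.8232],
       [-0.0053, -0.808 , -0.5892,  0.8673],
       [ 0.    ,  0.    ,  0.    ,  1.    ]])}
top {'fx': 503.54074901219394, 'fy': 503.54074901219394, 'cx': 278.25897182665375, 'cy': 212.86666170236808, 'pose': array([[-0.0193, -0.9986,  0.0494,  0.5079],
       [-0.9998,  0.0194,  0.0019, -0.112 ],
       [-0.0028, -0.0494, -0.9988,  1.6899],
       [ 0.    ,  0.    ,  0.    ,  1.    ]])}
```

View pics/scene0.png

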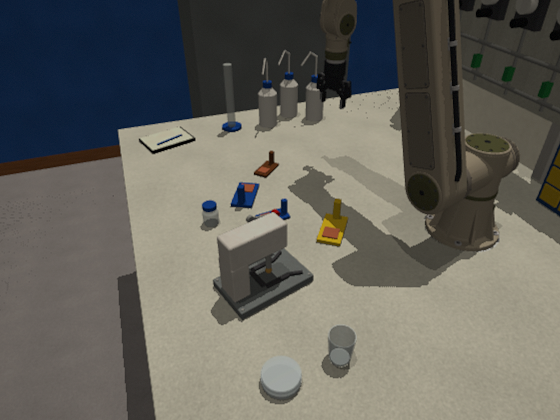

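View pics/top0.png

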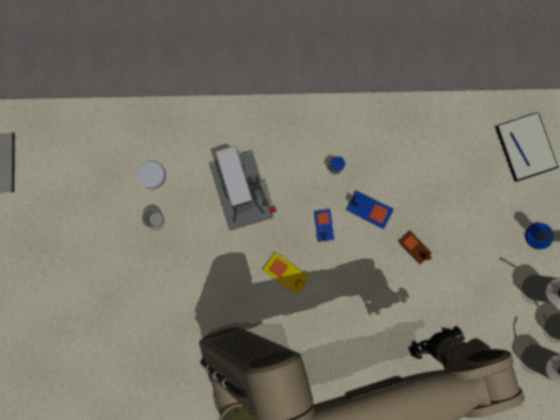

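```bash
python3 - <<'E'
from h import *
p,d,K=load('top0'); C=cloud(d,K); 
def rect(m,name,zs=None):
    n,l,s,c=cv2.connectedComponentsWithStats(m.astype(np.uint8))
    for i in range(1,n):
        if s[i,4]<12: continue
        v,u=np.where(l==i); z=np.median(C[v,u,2]) 
        P=C[v,u,:2].astype(np.float32)
        r=cv2.minAreaRect(P*1000)
        print(name,c[i].round(1),s[i,4],'z',z.round(4),'mean',P.mean(0),'rect',np.round(r[0],1),np.round(r[1],1),round(r[2],1))
hsv=cv2.cvtColor(p,cv2.COLOR_BGR2HSV); H,S,V=cv2.split(hsv)
roi=np.zeros(H.shape,bool); roi[130:300,190:460]=1
rect(roi&(H>100)&(H<130)&(S>150)&(V>60),'blue')
rect(roi&((H<8)|(H>172))&(S>150)&(V>90),'red')
Z=C[...,2]; roi2=np.zeros(H.shape,bool); roi2[130:240,200:275]=1
rect(roi2&(Z>.19)&(Z<.22),'headtop')
rect(roi2&(Z>.015),'tester all')
rect(roi2&(Z>.016)&(Z<.034),'base')
for n,f in(('top','a'),):
    a=cv2.resize(p[135:290,200:440],None,fx=3.3,fy=3.3,interpolation=cv2.INTER_CUBIC); 
p2,d2,K2=load('scene0'); b=cv2.resize(p2[150:310,205:365],None,fx=3.2,fy=3.2,interpolation=cv2.INTER_CUBIC)
cv2.imwrite('pics/c1.png',a);cv2.imwrite('pics/c2.png',b)
E
```

```text
blue [337.3 163.3] 126 z 0.075 mean [ 0.7423 -0.301 ] rect [ 628.5 -221.2] [ 39.3 323. ] 54.8
blue [365.7 207.4] 543 z 0.014 mean [ 0.6025 -0.398 ] rect [ 586.7 -295.2] [125.7 378.5] 4.9
blue [321.2 211.5] 21 z 0.0092 mean [ 0.5928 -0.2525] rect [ 592.7 -253.9] [ 9.9 48.6] 14.8
blue [324.1 231.5] 222 z 0.0106 mean [ 0.5257 -0.2585] rect [ 535.8 -201.5] [174.2  69.3] 85.6
red [272.2 209.2] 23 z 0.1575 mean [ 0.5952 -0.0909] rect [596.  -91.8] [15.3 12.7] 88.0
red [383.6 212.6] 16 z 0.0169 mean [ 0.5847 -0.4589] rect [ 582.6 -459.3] [36.4 15.9] 5.5
red [323.6 219.9] 18 z 0.0129 mean [ 0.5644 -0.2595] rect [ 567.5 -257.6] [27.2 20.1] 88.5
headtop [233.5 175.3] 1240 z 0.2049 mean [0.6956 0.0212] rect [697.2  22. ] [174.5  64.2] 16.0
tester all [240.7 187.4] 3492 z 0.032 mean [0.6672 0.0071] rect [637.9  -2.3] [310.5 164.6] 16.1
base [242.7 195. ] 1837 z 0.0253 mean [0.6519 0.0079] rect [671.8  15.1] [235.8 150. ] 16.0
```

View pics/c1.png

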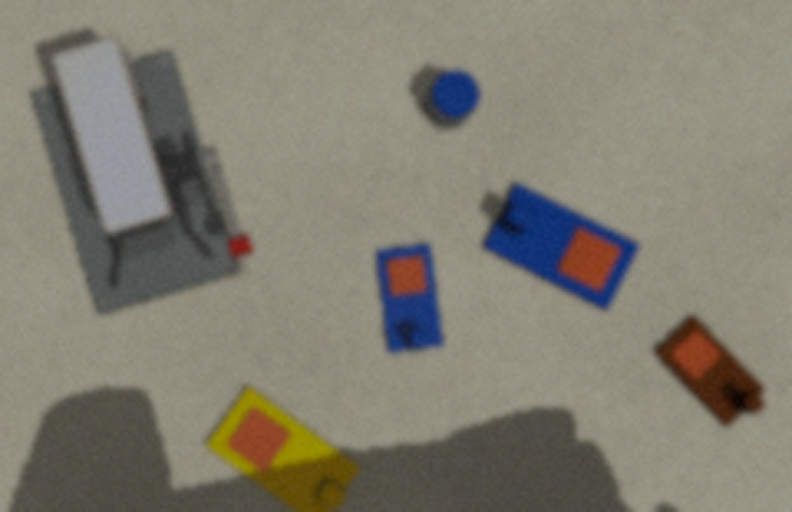

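Candidates in the top view are small blue (324,226), large blue (370,210), brown (415,247) and yellow (285,272). I choose the small blue one at (324,226), with its tab toward the robot. The crop confirms it is the smaller blue one. Next I move over the knob for a closer look.

Request:
arm_command:
  moves:
    - [0.3, 479, -267, -53, 0.113]
    - [0.3, 479, -267, -53, 0.113]
    - [0.3, 479, -267, -53, 0.113]
    - [0.3, 479, -267, -53, 0.113]
    - [0.3, 479, -267, -53, 0.113]
    - [0.3, 479, -267, -53, 0.113]
    - [0.3, 479, -267, -53, 0.113]
    - [0.3, 479, -267, -53, 0.113]
    - [0.3, 479, -267, -53, 0.113]
    - [0.3, 479, -267, -53, 0.113]
    - [0.3, 479, -267, -53, 0.113]
    - [0.3, 479, -267, -53, 0.113]
  squeeze: 25

```text
clock: 1.3
tcp_pos: [0.5631, -0.0966, 0.3009]
orientation: [-0.001, 0.99, 0.143, 0.001]
wrist_force: [1.0, -1.0, -0.9]
finger_gap: 0.0599
```

```bash
python3 - <<'E'
from h import *
s,t,Rm=st(); print(s['clock'],t,Rm,s['finger_gap'],s['joint_pos'],s['wrist_force'])
p,d,K=shot('wrist','w1'); print(K)
p,d,K=shot('top','top1'); 
E
```

```text
1.3 [ 0.5631 -0.0966  0.3009] [[ 0.9592  0.2829  0.001 ]
 [ 0.2829 -0.9592  0.0013]
 [ 0.0013 -0.0009 -1.    ]] 0.059911450859231066 [-0.3111  0.2979  0.1527  1.425   0.0015  2.5436] [ 1.0006 -1.0097 -0.9254]
{'fx': 304.34347522183106, 'fy': 304.34347522183106, 'cx': 277.70434471851837, 'cy': 214.8447579232201, 'pose': array([[ 0.2826, -0.9066, -0.3134,  0.6458],
       [-0.9592, -0.2674, -0.0916, -0.074 ],
       [-0.0008,  0.3265, -0.9452,  0.4274],
       [ 0.    ,  0.    ,  0.    ,  1.    ]])}
```

View pics/w1.png

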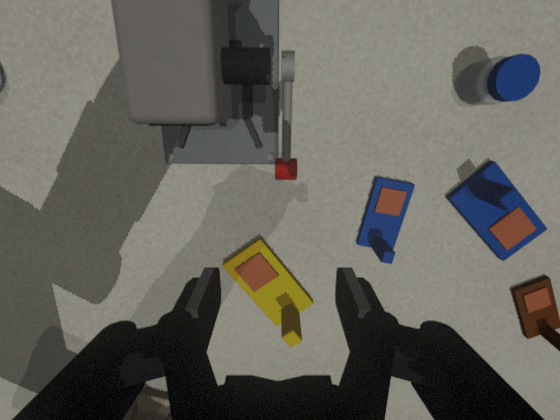

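```bash
python3 - <<'E'
from h import *
O=np.array([.6550,.0102]); a=np.deg2rad(16); X=np.array([np.cos(a),np.sin(a)]); Y=np.array([-X[1],X[0]])
def tt(P): q=P[:2]-O; return np.array([q@X,q@Y,P[2]])*1000
for f,rk,rc in(('w1',(150,185,270,300),(165,265,350,420)),('top1',(203,218,266,280),(205,245,310,336))):
    p,d,K=load(f); H,S,V=cv2.split(cv2.cvtColor(p,cv2.COLOR_BGR2HSV))
    red=((H<14)|(H>172))&(S>120)&(V>60); blue=(H>100)&(H<130)&(S>130)&(V>40)
    def sub(m,r): o=np.zeros_like(m); o[r[0]:r[1],r[2]:r[3]]=m[r[0]:r[1],r[2]:r[3]]; return o
    m=sub(red,rk); v,u=np.where(m); print(f,'knob px',u.min(),u.max(),v.min(),v.max(),u.mean(),v.mean(),len(u))
    o,r=ray(K,u.mean(),v.mean())
    oo,rr=tt(o)/1000,np.array([r[:2]@X,r[:2]@Y,r[2]]); 
    for z in(.136,.146,.156,.166): print('  z',z,(oo+rr*(z-oo[2])/rr[2])*1000)
    C=cloud(d,K); print('  depth pts',tt(np.median(C[v,u],0)))
    m=sub(red,rc); c=cv2.minAreaRect(np.argwhere(m)[:,::-1].astype(np.float32)); v,u=np.where(m)
    P=onz(K,u.mean(),v.mean(),.013); print('  coupon',P,len(u))
    W=np.array([onz(K,x,y,.013)[:2] for x,y in zip(u,v)],np.float32); print('   rect',cv2.minAreaRect(W*1000))
    m2=sub(blue|red,rc); n=m2.astype(np.uint8); cs,_=cv2.findContours(n,cv2.RETR_EXTERNAL,cv2.CHAIN_APPROX_NONE); q=max(cs,key=cv2.contourArea)[:,0]
    W=np.array([onz(K,x,y,.010)[:2] for x,y in q],np.float32)*1000; print('   plate',cv2.minAreaRect(W))
E
python3 - <<'E'
import cv2;p=cv2.imread('pics/w1.png');cv2.imwrite('pics/c3.png',cv2.resize(p[140:275,260:430],None,fx=4,fy=4,interpolation=cv2.INTER_CUBIC))
E
```

```text
w1 knob px 275 296 159 179 285.5990338164251 169.08695652173913 414
  z 0.136 [-86.0816 -86.195  136.    ]
  z 0.146 [-84.2292 -85.9286 146.    ]
  z 0.156 [-82.3769 -85.6621 156.    ]
  z 0.166 [-80.5245 -85.3957 166.    ]
  depth pts [-81.9993 -85.8062 157.1131]
  coupon [ 0.5733 -0.2611  0.013 ] 591
   rect ((572.9940185546875, -261.0905456542969), (34.903465270996094, 35.22088623046875), 5.886093616485596)
   plate ((551.0720825195312, -262.9853515625), (103.59333801269531, 55.00366973876953), 6.223077774047852)Traceback (most recent call last):
  File "<stdin>", line 8, in <module>
    return umr_minimum(a, axis, None, out, keepdims, initial, where)
ValueError: zero-size array to reduction operation minimum which has no identity
```

View pics/c3.png

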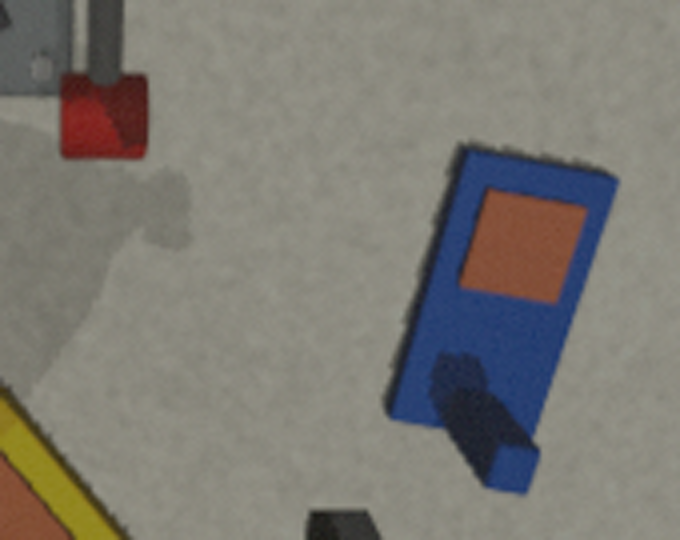

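```bash
python3 - <<'E'
from h import *
O=np.array([.6550,.0102]); a=np.deg2rad(16); X=np.array([np.cos(a),np.sin(a)]); Y=np.array([-X[1],X[0]])
def tt(P): q=P[...,:2]-O; return np.concatenate([np.stack([q@X,q@Y],-1),P[...,2:]],-1)*1000
p,d,K=load('w1'); C=tt(cloud(d,K)); Z=C[...,2]; v,u=np.indices(d.shape)
b=(abs(Z-25)<4)&(v<170)&(u>150)&(u<300)
P=C[b]; print('base: y min',np.percentile(P[(P[:,0]>-60),1],[0,1,3]),'x min',np.percentile(P[:,0],[0,1,3]),'z',np.median(P[:,2]))
r=cv2.minAreaRect(P[:,:2].astype(np.float32)); print(cv2.boxPoints(r))
h=(abs(Z-205)<6); P=C[h]; r=cv2.minAreaRect(P[:,:2].astype(np.float32)); print('head',cv2.boxPoints(r),np.median(P[:,2]))
H,S,V=cv2.split(cv2.cvtColor(p,cv2.COLOR_BGR2HSV)); red=((H<14)|(H>172))&(S>120)&(V>60)&(u>270)&(u<300)&(v>150)&(v<185)
P=C[red]; print('knob',np.percentile(P,[2,25,50,75,98],axis=0))
q=C[70:160,280:296]; print('rod', [ (i, np.median(C[i,284:291],0)) for i in (90,110,130,150)])
p,d,K=load('top1'); cv2.imwrite('pics/c4.png',cv2.resize(p[140:260,200:360],None,fx=4,fy=4))
H,S,V=cv2.split(cv2.cvtColor(p,cv2.COLOR_BGR2HSV)); v,u=np.indices(d.shape)
red=((H<14)|(H>172))&(S>110)&(V>50)&(u>305)&(u<340)&(v>200)&(v<245); W=np.array([onz(K,x,y,.013)[:2] for x,y in zip(u[red],v[red])],np.float32)*1000; print('coupon top',W.mean(0),len(W),cv2.minAreaRect(W))
E
```

```text
base: y min [-78.0064 -77.6235 -76.7156] x min [-99.4648 -97.8359 -95.7428] z 25.539778987181517
[[-99.5494 -77.5703]
 [ 84.8018 -78.1882]
 [ 85.3033  71.4267]
 [-99.0479  72.0446]]
head [[-41.9628  27.4348]
 [-41.4194 -36.0914]
 [ 33.348  -35.4518]
 [ 32.8046  28.0744]] 205.47019707553054
knob [[-91.1364 -95.0048 152.5528]
 [-86.4552 -90.5897 155.8021]
 [-81.8839 -85.5944 157.1131]
 [-77.7165 -80.5955 158.1041]
 [-73.8523 -76.1809 159.4413]]
rod [(90, array([-17.2045, -85.4737, 165.8275])), (110, array([-32.2695, -85.8695, 162.5818])), (130, array([-48.3532, -86.198 , 159.4492])), (150, array([-65.585 , -86.6481, 155.3197]))]
coupon top [ 570.3246 -257.0265] 100 ((569.9913940429688, -257.1342468261719), (33.411678314208984, 32.85337829589844), 8.357739448547363)
```

```bash
python3 - <<'E'
from h import *
p,d,K=load('w1'); T=K['pose']; t=np.array([.5631,-.0966,.3009])
Rm=np.array([[.9592,.2829,.001],[.2829,-.9592,.0013],[.0013,-.0009,-1]])
for P in (t,t+Rm[:,2]*.004,t+Rm@[0,.030,.004],t+Rm@[0,-.030,.004]):
    c=T[:3,:3].T@(P-T[:3,3]); print(c[0]/c[2]*K['fx']+K['cx'],c[1]/c[2]*K['fy']+K['cy'],c[2])
g=cv2.cvtColor(p,cv2.COLOR_BGR2GRAY)
for r in (270,274,280,286,290):
    D=d[r]; f=(D>.02)&(D<.22); u=np.where(f)[0]; 
    L=u[u<278]; Rr=u[u>278]; print(r,L.min() if len(L) else 0,L.max() if len(L) else 0,Rr.min() if len(Rr) else 0,Rr.max() if len(Rr) else 0, np.median(D[u]))
print((T[:3,:3].T@Rm))
E
```

```text
274.35655213579855 296.6938868936382 0.1475166263782641
274.438786319959 292.0123953786446 0.15129571229427954
334.78899809175914 291.99450647838256 0.15129610331663723
214.0882625982333 292.03028437137425 0.15129532127192186
270 203 218 337 352 0.14743342
274 201 219 336 354 0.14397795
280 189 219 336 366 0.14156067
286 184 220 335 371 0.13999712
290 182 220 335 373 0.1371596
[[-0.0003  1.     -0.0002]
 [-0.9448 -0.0003 -0.3277]
 [-0.3277  0.      0.9448]]
```

Request:
arm_command:
  moves:
    - [0.3, 35, 7, 60, 0.008]
    - [0.3, 35, 7, 60, 0.008]
    - [0.3, 35, 7, 110, 0.008]
    - [0.3, 35, 7, 140, 0.008]
    - [0.3, 35, 7, 156, 0.008]
    - [0.3, 35, 7, 156, 0.008]

```text
clock: 2.0
tcp_pos: [0.5927, -0.0994, 0.1419]
orientation: [-0.001, 0.991, 0.134, -0.003]
wrist_force: [-0.4, 0.2, 0.7]
finger_gap: 0.0598
```

Request:
arm_command:
  moves:
    - [1, 0, 0, 0, 0]
    - [1, 0, 0, 0, 0]
    - [1, 0, 0, 0, 0]
    - [1, 0, 0, 0, 0]
    - [1, 0, 0, 0, 0]
    - [1, 0, 0, 0, 0]

```text
clock: 2.6
tcp_pos: [0.5954, -0.0946, 0.1465]
orientation: [-0.003, 0.991, 0.137, 0.001]
wrist_force: [-1.5, 12.2, 2.0]
finger_gap: 0.0195
```

```bash
python3 - <<'E'
from h import *
s,t,Rm=st(); print(s['clock'],t,Rm,s['finger_gap'],s['wrist_force'],s['ft_torque'])
O=np.array([.6556,.0083]); a=np.deg2rad(16); X=np.array([np.cos(a),np.sin(a)]); Y=np.array([-X[1],X[0]])
q=t[:2]-O; print(q@X,q@Y)
p,d,K=shot('wrist','w2')
E
```

```text
2.6 [ 0.5954 -0.0946  0.1465] [[ 0.9626  0.271   0.0002]
 [ 0.271  -0.9625  0.0066]
 [ 0.002  -0.0063 -1.    ]] 0.019494984845062877 [-1.5136 12.2048  1.9876] [2.2844 0.2779 0.0556]
-0.08624563737335941 -0.08229550434448733
```

View pics/w2.png

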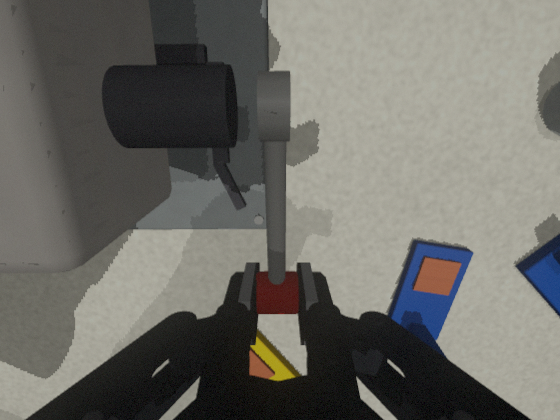

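Request:
arm_command:
  moves:
    - [1, 0, -2, 0, 0]
    - [1, 0, -2, 0, 0]
    - [1, 0, -2, 0, 0]
    - [1, 0, -2, 0, 0]

```text
clock: 3.05
tcp_pos: [0.5952, -0.0943, 0.1465]
orientation: [-0.002, 0.991, 0.136, 0.001]
wrist_force: [-1.3, 7.2, 0.0]
finger_gap: 0.0194
```

Request:
arm_command:
  moves:
    - [1, -1, -2, -8, 0]
    - [1, -2, -2, -17, 0]
    - [1, -1, -2, -25, 0]
    - [1, 0, -2, -33, 0]
    - [1, 2, -2, -42, 0]
    - [1, 5, -2, -50, 0]
    - [1, 9, -2, -57, 0]
    - [1, 13, -2, -65, 0]
    - [1, 18, -2, -71, 0]
    - [1, 24, -2, -78, 0]
    - [1, 29, -2, -82, 0]
    - [1, 34, -2, -86, 0]

```text
clock: 4.25
tcp_pos: [0.6268, -0.0851, 0.2321]
orientation: [-0.0, 0.991, 0.135, -0.001]
wrist_force: [-6.3, 1.8, -1.1]
finger_gap: 0.0194
```

Request:
arm_command:
  moves:
    - [1, 4, 0, -2, 0]
    - [1, 7, 0, -5, 0]
    - [1, 10, 0, -6, 0]
    - [1, 13, 0, -8, 0]
    - [1, 13, 0, -8, 0]
    - [1, 13, 0, -8, 0]

```text
clock: 4.85
tcp_pos: [0.64, -0.0813, 0.2405]
orientation: [-0.0, 0.991, 0.136, -0.0]
wrist_force: [-4.2, 3.3, -0.4]
finger_gap: 0.0194
```

```bash
cat >> h.py <<'E'
O=np.array([.6556,.0083]); a=np.deg2rad(16); X=np.array([np.cos(a),np.sin(a)]); Y=np.array([-X[1],X[0]])
def rep():
    s,t,Rm=st(); q=t[:2]-O; f=np.array(s['wrist_force'])
    print(s['clock'],'tcp',t,'tester',np.array([q@X,q@Y,t[2]])*1000,'toolx',Rm[:,0],'gap',s['finger_gap'],'f(tester)',f[:2]@X,f[:2]@Y,f[2],'j',s['joint_pos'])
E
python3 - <<'E'
from h import *
rep()
E
```

```text
4.85 tcp [ 0.64   -0.0813  0.2405] tester [-39.7029 -81.8718 240.4664] toolx [ 0.9633  0.2686 -0.    ] gap 0.019422781701517098 f(tester) -3.159958950597197 4.323553437218432 -0.4170723828716417 j [-0.2509  0.4562  0.2377  1.3524  0.0003  2.6188]
```

Request:
arm_command:
  moves:
    - [1, 4, 0, -2, 0]
    - [1, 6, 0, -3, 0]
    - [1, 6, 0, -3, 0]
    - [1, 6, 0, -3, 0]

```text
clock: 5.25
tcp_pos: [0.644, -0.0802, 0.2424]
orientation: [-0.0, 0.991, 0.135, -0.002]
wrist_force: [-8.7, 1.5, -2.0]
finger_gap: 0.0194
```

```bash
python3 - <<'E'
from h import *
rep(); p,d,K=shot('wrist','w3')
p,d,K=shot('top','top3')
E
```

```text
5.25 tcp [ 0.644  -0.0802  0.2424] tester [-35.5376 -81.8633 242.4191] toolx [ 0.9634  0.268  -0.0045] gap 0.019429786352611413 f(tester) -7.941227007930718 3.841599615204172 -1.9680254321019506 j [-0.2469  0.4677  0.2603  1.3678 -0.0014  2.6234]
```

View pics/w3.png

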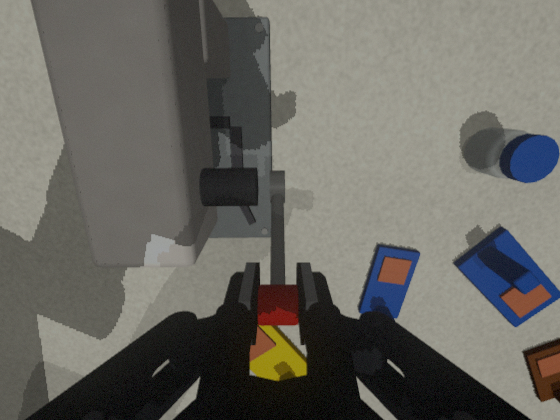

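Request:
arm_command:
  moves:
    - [1, 3, 0, -1, 0]
    - [1, 5, 0, -2, 0]
    - [1, 5, 0, -2, 0]
    - [1, 5, 0, -2, 0]

```text
clock: 5.75
tcp_pos: [0.6445, -0.08, 0.2426]
orientation: [0.0, 0.991, 0.135, -0.008]
wrist_force: [-21.0, -3.0, -3.6]
finger_gap: 0.0197
```

```bash
python3 - <<'E'
from h import *
rep(); p,d,K=load('w3')
# rod direction from depth cloud
C=cloud(d,K); q=C[...,:2]-O
for r in (185,195,205,215,225,235,245,255,265):
    u=slice(275,281); print(r,np.median(q[r,u]@X)*1000,np.median(q[r,u]@Y)*1000,np.median(C[r,u,2])*1000)
E
```

```text
5.75 tcp [ 0.6445 -0.08    0.2426] tester [-35.0548 -81.8218 242.5914] toolx [ 0.9637  0.2667 -0.015 ] gap 0.0197176498625582 f(tester) -21.04728144609186 2.909075439091242 -3.5770966125864336 j [-0.2446  0.4775  0.276   1.3834 -0.0056  2.6271]
185 3.651139376978086 -83.62583402729108 176.02940754664925
195 -2.5285267290778584 -83.57725655582252 177.9112821840007
205 -6.864093095749156 -83.55043387473276 185.69105815983076
215 -10.83755936270971 -83.52689907104573 193.35374799012635
225 -14.861468568849938 -83.50403029434086 199.80973581917945
235 -18.481135125774518 -83.48751183450578 206.43249710178637
245 -21.979084069836844 -83.45831993887784 212.50074476429648
255 -25.379495367544283 -83.43919822829956 218.13540764562364
265 -28.438964857474215 -83.42467827183643 223.83412921889294
```

Request:
arm_command:
  moves:
    - [0.3, -5, 0, 2, 0]
    - [0.3, -6, 0, 2, 0]
    - [0.3, -6, 0, 2, 0]
    - [0.3, -6, 0, 2, 0]
    - [0.3, -6, 0, -40, 0]
    - [0.3, -6, 0, -80, 0]
    - [0.3, -6, 0, -80, 0]

```text
clock: 6.45
tcp_pos: [0.6474, -0.0808, 0.3314]
orientation: [0.002, 0.991, 0.136, 0.005]
wrist_force: [0.8, -0.2, 0.9]
finger_gap: 0.0597
```

```bash
python3 - <<'E'
from h import *
rep(); s,t,Rm=st(); w=np.array([.508,-.2664,.20])-t; print(Rm.T@w*1000); print(Rm)
p,d,K=shot('wrist','w4')
E
```

```text
6.45 tcp [ 0.6474 -0.0808  0.3314] tester [-32.4592 -83.406  331.3658] toolx [0.9632 0.2687 0.0102] gap 0.05967486480310656 f(tester) 0.7120946928483536 -0.37091135463049074 0.8561858179133519 j [-0.2471  0.467   0.475   1.5669 -0.      2.6224]
[-185.4662  140.5286  130.3043]
[[ 0.9632  0.2687  0.0114]
 [ 0.2687 -0.9632 -0.0029]
 [ 0.0102  0.0059 -0.9999]]
```

View pics/w4.png

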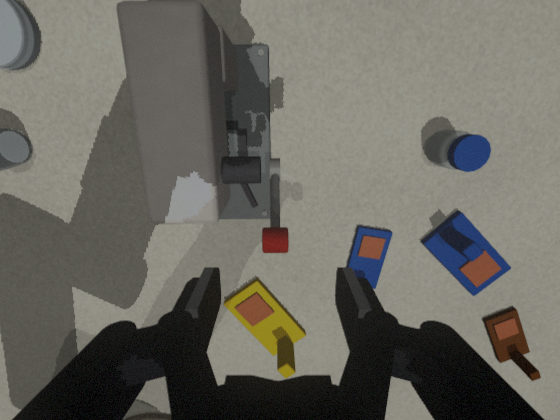

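Request:
arm_command:
  moves:
    - [0.3, -40, 30, 0, -0.14]
    - [0.3, -75, 57, 0, -0.29]
    - [0.3, -115, 87, 30, -0.44]
    - [0.3, -150, 115, 60, -0.59]
    - [0.3, -185, 141, 90, -0.73]
    - [0.3, -185, 141, 130, -0.88]
    - [0.3, -185, 141, 130, -1.03]
    - [0.3, -185, 141, 130, -1.18]
    - [0.3, -185, 141, 130, -1.33]
    - [0.3, -185, 141, 130, -1.48]
    - [0.3, -185, 141, 130, -1.6]
    - [0.3, -185, 141, 130, -1.6]

```text
clock: 7.7
tcp_pos: [0.5044, -0.2657, 0.1934]
orientation: [-0.0, 0.593, 0.805, -0.0]
wrist_force: [-0.2, 0.2, -0.4]
finger_gap: 0.0598
```

Request:
arm_command:
  moves:
    - [0.3, 0, 0, 0, -0.14]
    - [0.3, 0, 0, 0, -0.29]
    - [0.3, 0, 0, 0, -0.44]
    - [0.3, 0, 0, 0, -0.59]
    - [0.3, 0, 0, 0, -0.73]
    - [0.3, 0, 0, 0, -0.88]
    - [0.3, 0, 0, 0, -1.03]
    - [0.3, 0, 0, 0, -1.18]
    - [0.3, 0, 0, 0, -1.33]
    - [0.3, 0, 0, 0, -1.38]
    - [0.3, 0, 0, 0, -1.38]

```text
clock: 8.8
tcp_pos: [0.5045, -0.2658, 0.1937]
orientation: [-0.0, -0.054, 0.999, 0.0]
wrist_force: [-0.6, -0.3, 0.4]
finger_gap: 0.0598
```

```bash
python3 - <<'E'
from h import *
rep(); s,t,Rm=st(); w=np.array([.508,-.2664,.043])-t; print(Rm.T@w*1000); print(Rm, np.rad2deg(np.arctan2(Rm[1,0],Rm[0,0])))
p,d,K=shot('wrist','w5'); H,S,V=cv2.split(cv2.cvtColor(p,cv2.COLOR_BGR2HSV)); 
m=((H>100)&(H<130)&(S>130)&(V>40)).astype(np.uint8); n,l,stt,c=cv2.connectedComponentsWithStats(m); print([ (stt[i],c[i]) for i in range(1,n) if stt[i,4]>100])
g=d[250:300]; 
for r in (266,270,280): u=np.where((d[r]>.02)&(d[r]<.2))[0]; print(r,u[u<278][-1:],u[u>278][:1])
E
```

```text
8.8 tcp [ 0.5045 -0.2658  0.1937] tester [-220.7545 -221.8206  193.7197] toolx [-0.9942 -0.1075  0.0004] gap 0.059793333161629686 f(tester) -0.7083725681509232 -0.1359288759481907 0.41476054656278266 j [-0.6256  0.3253 -0.0718  1.1742 -0.0001 -0.7332]
[ -3.4367  -1.0387 150.7179]
[[-0.9942 -0.1075 -0.0004]
 [-0.1075  0.9942  0.0003]
 [ 0.0004  0.0003 -1.    ]] -173.83082903129505
[(array([ 251,  187,   52,   88, 3045], dtype=int32), array([276.488, 224.378])), (array([  65,  201,  139,  127, 5329], dtype=int32), array([140.6273, 262.4198]))]
266 [] []
270 [218] [337]
280 [219] [336]
```

View pics/w5.png

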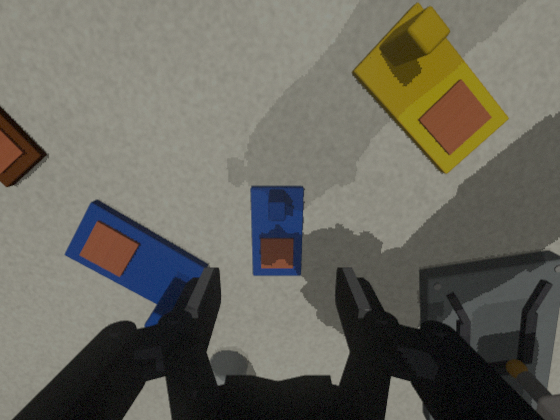

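```bash
python3 - <<'E'
from h import *
p,d,K=load('w5'); T=K['pose']
c6=np.deg2rad(6.1); CX=np.array([np.cos(c6),np.sin(c6),0]); CY=np.array([-CX[1],CX[0],0]); C0=np.array([.5726,-.2595,0])
def pr(P): c=T[:3,:3].T@(P-T[:3,3]); return (c[:2]/c[2]*[K['fx'],K['fy']]+[K['cx'],K['cy']]).round(1)
def cp(x,y,z): return pr(C0+CX*x/1e3+CY*y/1e3+np.array([0,0,z/1e3]))
print('tab top',[cp(x,y,60) for x,y in((-74,8),(-74,-8),(-56,-8),(-56,8))],'plate',[cp(x,y,10) for x,y in((-75,28),(-75,-28),(30,-28),(30,28))])
H,S,V=cv2.split(cv2.cvtColor(p,cv2.COLOR_BGR2HSV)); v,u=np.indices(d.shape)
m=(((H>100)&(H<130)&(S>130)&(V>40))|((H<14)&(S>120)))&(u>240)&(u<315)&(v>180)&(v<285)
m=cv2.morphologyEx(m.astype(np.uint8),cv2.MORPH_OPEN,np.ones((3,3)))
W=np.array([onz(K,x,y,.010)[:2] for x,y in np.argwhere(m)[:,::-1]],np.float32)*1000; print(cv2.minAreaRect(W))
C=cloud(d,K); k=(C[...,2]>.045)&(u>240)&(u<315)&(v>180)&(v<285); P=C[k]; print('tab depth',k.sum(),np.percentile(P,[2,50,98],axis=0), u[k].min(),u[k].max(),v[k].min(),v[k].max())
k&=C[...,2]>.056; print(cv2.minAreaRect((C[k][:,:2]*1000).astype(np.float32)), np.median(u[k]),np.median(v[k]))
cv2.imwrite('pics/c5.png',cv2.resize(p[175:290,230:320],None,fx=5,fy=5,interpolation=cv2.INTER_CUBIC))
E
```

```text
tab top [array([287.2, 201.3]), array([269.2, 201.3]), array([269.4, 220.3]), array([287. , 220.3])] plate [array([304.9, 186.8]), array([251.3, 186.7]), array([253.8, 275.1]), array([302.2, 275.2])]
((549.755859375, -263.3702392578125), (103.208984375, 54.790626525878906), 6.148978233337402)
tab depth 427 [[ 0.4221 -0.2762  0.0467]
 [ 0.5046 -0.2689  0.0603]
 [ 0.5156 -0.2604  0.3201]] 241 313 185 281
((469.0938415527344, -272.3809509277344), (94.3154067993164, 15.470385551452637), 6.457005977630615) 276.0 210.0
```

View pics/c5.png

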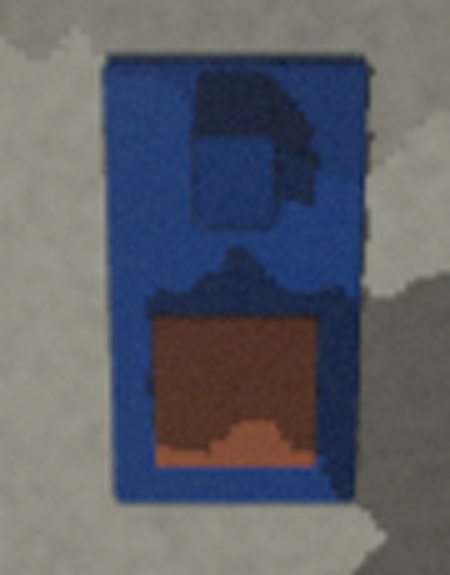

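Request:
arm_command:
  moves:
    - [0.3, -1, -1, 50, 0]
    - [0.3, -1, -1, 95, 0]
    - [0.3, -1, -1, 130, 0]
    - [0.3, -1, -1, 149, 0]
    - [0.3, -1, -1, 149, 0]
    - [0.3, -1, -1, 149, 0]

```text
clock: 9.45
tcp_pos: [0.5058, -0.2669, 0.0454]
orientation: [-0.0, -0.054, 0.999, 0.0]
wrist_force: [0.6, -0.2, 0.4]
finger_gap: 0.0599
```

```bash
python3 - <<'E'
from h import *
rep()
E
```

```text
9.45 tcp [ 0.5058 -0.2669  0.0454] tester [-219.836  -223.2251   45.4458] toolx [-0.9941 -0.1085  0.0003] gap 0.05985878329557275 f(tester) 0.526331805272743 -0.32536849103400367 0.4206107434177243 j [-0.6258  0.4471 -0.2828  0.8413 -0.     -0.7345]
```

Request:
arm_command:
  moves:
    - [0.5, 0, 0, 0, 0]
    - [0.6, 0, 0, 0, 0]
    - [0.7, 0, 0, 0, 0]
    - [1, 0, 0, 0, 0]
    - [1, 0, 0, 0, 0]
    - [1, 0, 0, 0, 0]
    - [1, 0, 0, 0, 0]
  squeeze: 40

```text
clock: 10.15
tcp_pos: [0.5063, -0.2674, 0.0463]
orientation: [0.001, -0.055, 0.998, -0.001]
wrist_force: [-0.4, 0.7, 6.0]
finger_gap: 0.0154
```

```bash
python3 - <<'E'
from h import *
rep()
E
```

```text
10.15 tcp [ 0.5063 -0.2674  0.0463] tester [-219.4526 -223.8429   46.3379] toolx [-0.9939 -0.1098 -0.0013] gap 0.015351093594375715 f(tester) -0.19523089657479498 0.8303097994276486 6.022032739764476 j [-0.6259  0.4457 -0.2825  0.8407 -0.0001 -0.736 ]
```

Request:
arm_command:
  moves:
    - [1, 0, 0, -20, 0]
    - [1, 0, 0, -50, 0]
    - [1, 0, 0, -75, 0]
    - [1, -2, 30, -75, -0.03]
    - [1, -5, 70, -75, -0.06]
    - [1, -7, 110, -75, -0.09]
    - [1, -9, 150, -75, -0.12]
    - [1, -12, 190, -75, -0.15]
    - [1, -14, 215, -75, -0.169]
    - [1, -14, 229, -75, -0.169]
    - [1, -14, 229, -75, -0.169]
    - [1, -14, 229, -75, -0.169]

```text
clock: 11.35
tcp_pos: [0.4946, -0.0381, 0.1202]
orientation: [-0.0, -0.139, 0.99, -0.0]
wrist_force: [-0.6, -1.1, -1.8]
finger_gap: 0.0156
```

```bash
python3 - <<'E'
from h import *
rep()
p,d,K=shot('wrist','w6'); p,d,K=shot('top','top6')
C=cloud(d,K); q=C[...,:2]-O; H,S,V=cv2.split(cv2.cvtColor(p,cv2.COLOR_BGR2HSV)); v,u=np.indices(d.shape)
w=cv2.imread('pics/w6.png'); t=p[130:330,180:340]; t=cv2.resize(t,None,fx=2.1,fy=2.1,interpolation=cv2.INTER_CUBIC)
w=cv2.resize(w,None,fx=.8,fy=.8); o=np.zeros((420,w.shape[1]+t.shape[1],3),np.uint8); o[:w.shape[0],:w.shape[1]]=w; o[:t.shape[0],w.shape[1]:]=t; cv2.imwrite('pics/c6.png',o)
E
```

```text
11.35 tcp [ 0.4946 -0.0381  0.1202] tester [-167.5346   -0.2787  120.2125] toolx [-0.9613 -0.2754  0.0001] gap 0.01562737706812358 f(tester) -0.8846194892367321 -0.8731603194740668 -1.8417377743267918 j [-0.2386  0.2415 -0.3787  0.9504 -0.0006 -0.5175]
```

View pics/c6.png

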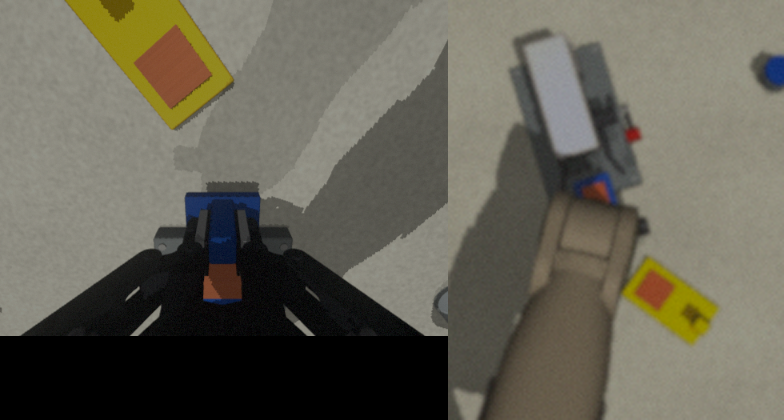

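```bash
python3 - <<'E'
from h import *
p,d,K=load('w6'); C=cloud(d,K); s,t,Rm=st(); L=(C-t)@Rm*1000  # tool frame mm
v,u=np.indices(d.shape); H,S,V=cv2.split(cv2.cvtColor(p,cv2.COLOR_BGR2HSV))
Z=C[...,2]*1000
print('z at base', Z[300,200:215:3], Z[300,345:360:3])
for r in (295,298,300,303,306,309):
    k=np.where((abs(Z[r]-25)<5))[0]; print(r,k.min(),k.max(),L[r,k.min(),:2],L[r,k.max(),:2])
for r in (245,248,252,256,260):
    b=np.where((H[r]>100)&(H[r]<130)&(S[r]>130)&(V[r]>30))[0]; print('plate',r,b.min(),b.max(),L[r,b.min()],L[r,b.max()])
E
```

```text
z at base [25.5071 25.7332 26.0901 25.7623 24.957 ] [24.9217 25.9339 24.3561 26.3065 25.5645]
295 193 363 [-67.8277 -73.9396] [-67.5535  72.4431]
298 192 365 [-69.2043 -74.2869] [-70.443   74.3889]
300 192 365 [-70.9216 -74.333 ] [-71.5776  74.1498]
303 192 364 [-73.5193 -74.4103] [-73.1249  72.8704]
306 192 364 [-77.4714 -75.1085] [-76.1034  73.1306]
309 193 364 [-79.3317 -73.9759] [-78.9438  73.3198]
plate 245 233 323 [  7.8053 -27.383   37.2992] [ 8.2288 25.5261 36.5173]
plate 248 232 324 [  6.7859 -27.7436  35.345 ] [ 6.7308 26.0565 35.5954]
plate 252 232 324 [  3.6351 -28.0599  36.5027] [ 3.9945 26.2396 35.9002]
plate 256 232 324 [  1.4282 -28.0482  35.6724] [ 0.7887 26.5699 37.065 ]
plate 260 232 324 [ -1.5915 -28.2973  36.4017] [-1.2413 26.4998 35.8563]
```

Request:
arm_command:
  moves:
    - [1, 0, 0.5, 20, 0]
    - [1, 0, 0.5, 40, 0]
    - [1, 0, 0.5, 47, 0]
    - [1, 0, 0.5, 48, 0]
    - [1, 0, 0.5, 48, 0]
    - [1, 0, 0.5, 48, 0]

```text
clock: 12.05
tcp_pos: [0.4951, -0.0377, 0.073]
orientation: [0.001, -0.139, 0.99, -0.0]
wrist_force: [0.0, 0.4, -0.8]
finger_gap: 0.0156
```

```bash
python3 - <<'E'
from h import *
rep()
E
```

```text
12.05 tcp [ 0.4951 -0.0377  0.073 ] tester [-166.9826    0.0676   73.0308] toolx [-0.9614 -0.2751 -0.0012] gap 0.015614481304626431 f(tester) 0.13862955343265546 0.41070686509436666 -0.7835853921949494 j [-0.2377  0.2901 -0.4448  0.8345 -0.     -0.5164]
```

Request:
arm_command:
  moves:
    - [1, -8, 0, 0, 0]
    - [1, -16, 0, 0, 0]
    - [1, -24, 0, 0, 0]
    - [1, -32, 0, 0, 0]
    - [1, -40, 0, 0, 0]
    - [1, -40, 0, 0, 0]

```text
clock: 12.65
tcp_pos: [0.5343, -0.026, 0.0723]
orientation: [0.001, -0.14, 0.99, -0.0]
wrist_force: [-0.1, -0.6, -1.0]
finger_gap: 0.0149
```

Request:
arm_command:
  moves:
    - [1, -6, 0, 0, 0]
    - [1, -12, 0, 0, 0]
    - [1, -18, 0, 0, 0]
    - [1, -24, 0, 0, 0]
    - [1, -30, 0, 0, 0]
    - [1, -36, 0, 0, 0]
    - [1, -36, 0, 0, 0]

```text
clock: 13.35
tcp_pos: [0.5684, -0.0162, 0.0723]
orientation: [0.0, -0.139, 0.99, -0.0]
wrist_force: [0.8, 0.1, -0.5]
finger_gap: 0.0154
```

```bash
python3 - <<'E'
from h import *
rep()
E
```

```text
13.35 tcp [ 0.5684 -0.0162  0.0723] tester [-90.5648   0.5158  72.32  ] toolx [-0.9612 -0.2759 -0.0007] gap 0.015359289651248928 f(tester) 0.7736423112347964 -0.09311223724906885 -0.5269934928552383 j [-0.1696  0.4127 -0.2613  0.8959 -0.     -0.4491]
```

Request:
arm_command:
  moves:
    - [1, 0, 0, 1.5, 0]
    - [1, 0, 0, 1.5, 0]
    - [0.3, 0, 0, 1.5, 0]
    - [0.3, 0, 0, 1.5, 0]
    - [0.3, 0, 0, 1.5, 0]
    - [0.3, 5, 0, -10, 0]
    - [0.3, 20, 0, -40, 0]
    - [0.3, 50, 0, -60, 0.13]
    - [0.3, 60, 0, -60, 0.27]
    - [0.3, 60, 0, -60, 0.41]
    - [0.3, 60, 0, -60, 0.55]
    - [0.3, 60, 0, -60, 0.69]

```text
clock: 14.55
tcp_pos: [0.5094, -0.033, 0.1333]
orientation: [0.0, 0.207, 0.978, -0.0]
wrist_force: [-0.7, -0.1, 0.1]
finger_gap: 0.0597
```

Request:
arm_command:
  moves:
    - [0.3, 0, 0, 0, 0.14]
    - [0.3, 0, 0, 0, 0.28]
    - [0.3, 0, 0, 0, 0.42]
    - [0.3, 0, 0, 0, 0.56]
    - [0.3, 0, 0, 0, 0.7]
    - [0.3, 0, 0, 0, 0.84]
    - [0.3, 0, 0, 0, 0.88]
    - [0.3, 0, 0, 0, 0.88]
    - [0.3, 0, 0, 0, 0.88]

```text
clock: 15.45
tcp_pos: [0.5096, -0.0329, 0.1328]
orientation: [0.0, 0.601, 0.799, 0.0]
wrist_force: [-0.1, 0.4, -0.5]
finger_gap: 0.0599
```

```bash
python3 - <<'E'
from h import *
rep(); p,d,K=shot('wrist','w7')
E
```

```text
15.45 tcp [ 0.5096 -0.0329  0.1328] tester [-151.6718    0.6037  132.8228] toolx [-0.2773  0.9608 -0.0004] gap 0.059918203103371606 f(tester) 0.0215104116320861 0.38634317960075104 -0.46192711908648865 j [-0.2217  0.2561 -0.3249  0.9893 -0.0002  1.0681]
```

View pics/w7.png

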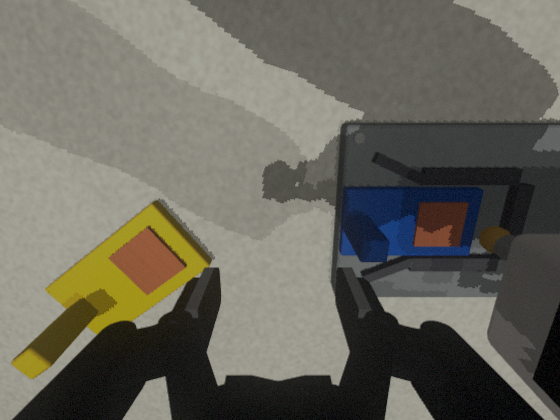

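```bash
python3 - <<'E'
from h import *
for f in ('w7','w2'):
    p,d,K=load(f); C=cloud(d,K)
    T=K['pose']
    if f=='w7': s,t,Rm=st()
    else: t=np.array([.5954,-.0946,.1465]); Rm=np.array([[.9626,.271,.0002],[.271,-.9625,.0066],[.002,-.0063,-1]])
    L=((C-t)@Rm*1000)[(d>.02)&(d<.2)]
    for z in range(16,-70,-6):
        k=L[abs(L[:,2]-z)<2]; k=k[abs(k[:,1])<70]
        if len(k)>5: print(f,z,len(k),'x pct',np.percentile(k[:,0],[2,50,98]),'y+',np.percentile(k[:,1],[1,99]))
E
```

```text
w7 10 85 x pct [-10.5541  -0.868    7.8969] y+ [-29.0491  31.1294]
w7 4 288 x pct [-12.0581   5.4247  10.0373] y+ [-40.379   42.6387]
w7 -2 384 x pct [-11.2616   5.7212   9.9828] y+ [-41.9379  44.1023]
w7 -8 441 x pct [-10.9623   5.5568  10.0333] y+ [-41.8565  44.1031]
w7 -14 496 x pct [-11.3546   5.6305  10.066 ] y+ [-41.8714  44.0554]
w7 -20 523 x pct [-11.7247   5.7463  10.0845] y+ [-41.9322  43.9648]
w7 -26 751 x pct [-9.2352  5.4484 10.087 ] y+ [-35.0305  37.3617]
w7 -32 581 x pct [ 4.6815 10.1996 12.2507] y+ [-51.0078  53.4953]
w7 -38 1386 x pct [ 4.8775 10.3161 12.2132] y+ [-59.3434  61.5758]
w7 -44 4395 x pct [-10.8658   1.352   11.2614] y+ [-60.077   62.1224]
w7 -50 1880 x pct [-12.5739   9.3331  15.2034] y+ [-61.2007  63.4226]
w7 -56 2711 x pct [-10.0763  10.5063  16.1094] y+ [-61.9208  63.9636]
w7 -62 4271 x pct [-1.4493  9.9622 16.1467] y+ [-62.315   64.8411]
w7 -68 4655 x pct [ 5.9712 10.3048 16.3155] y+ [-63.6254  65.7559]
w2 16 146 x pct [  6.2556 108.4228 126.1526] y+ [-50.6798  11.256 ]
w2 10 568 x pct [  8.1111  66.7623 124.4382] y+ [-50.5991  21.0888]
w2 4 722 x pc
[... 185 characters left out ...]
6424]
w2 -14 2071 x pct [  5.9746  53.2739 116.4328] y+ [-50.4315  23.0384]
w2 -20 2257 x pct [ -7.1186  68.9186 114.8141] y+ [-50.5358  16.0187]
w2 -26 4177 x pct [  7.8371  79.7181 111.8556] y+ [-50.4715  28.2467]
w2 -32 8716 x pct [  8.2533  85.3639 108.257 ] y+ [-50.3925  35.6144]
w2 -38 5268 x pct [ -7.585   13.3317 108.956 ] y+ [-50.6067  45.0154]
w2 -44 4319 x pct [ -8.9201  56.3264 108.2973] y+ [-50.7873  47.6335]
w2 -50 5030 x pct [ -8.6441  57.9275 106.4303] y+ [-50.9674  50.7732]
w2 -56 11963 x pct [ -3.9799  65.2218 104.2022] y+ [-65.8983  52.7311]
w2 -62 4245 x pct [ 1.0023 12.9691 19.113 ] y+ [-56.1276  58.3827]
w2 -68 4413 x pct [ 9.3097 13.2046 19.0598] y+ [-58.6686  61.6827]
```

Request:
arm_command:
  moves:
    - [0.3, 0, 0, 40, 0]
    - [0.3, 0, 0, 65, 0]
    - [0.3, 0, 0, 74, 0]
    - [0.3, 0, 0, 74, 0]
    - [0.3, 0, 3, 74, 0]
    - [0.3, 0, 6, 74, 0]
    - [0.3, 0, 9, 74, 0]
    - [0.3, 0, 12, 74, 0]
    - [0.3, 0, 15, 74, 0]
    - [0.3, 0, 18, 74, 0]
    - [0.3, 0, 20, 74, 0]
    - [0.3, 0, 20, 74, 0]

```text
clock: 16.7
tcp_pos: [0.5291, -0.0275, 0.0592]
orientation: [0.0, 0.602, 0.799, -0.0]
wrist_force: [-3.9, -1.5, 6.6]
finger_gap: 0.0598
```

```bash
cat >> h.py <<'E'
def carrier(f):
    # plate+coupon extent in tester frame from wrist view
    p,d,K=shot('wrist',f); C=cloud(d,K); q=C[...,:2]-O; tx,ty,Z=q@X*1000,q@Y*1000,C[...,2]*1000
    H,S,V=cv2.split(cv2.cvtColor(p,cv2.COLOR_BGR2HSV))
    b=(H>100)&(H<130)&(S>120)&(V>25); pl=b&(abs(Z-35)<4)&(abs(ty)<45)&(tx<60)&(tx>-140); tb=b&(Z>60)&(Z<95)&(abs(ty)<30)
    if pl.sum()>20: print('plate n',pl.sum(),'x',np.percentile(tx[pl],[0,1,99,100]),'y',np.percentile(ty[pl],[1,99]),'z',np.percentile(Z[pl],[2,50,98]))
    if tb.sum()>20: print('tab n',tb.sum(),'x',np.percentile(tx[tb],[2,98]),'y',np.percentile(ty[tb],[2,98]),'top',np.percentile(Z[tb],98))
    r=((H<14)|(H>172))&(S>100)&(V>30)&(abs(Z-38)<6)&(abs(ty)<40)&(tx>-90); 
    if r.sum()>20: print('coupon n',r.sum(),'x',np.percentile(tx[r],[1,99]),'y',np.percentile(ty[r],[1,99]),'z',np.median(Z[r]))
E
python3 - <<'E'
from h import *
rep(); carrier('w8')
E
```

```text
16.7 tcp [ 0.5291 -0.0275  0.0592] tester [-131.5064    0.4867   59.2071] toolx [-0.2763  0.9611 -0.0008] gap 0.05976877807925051 f(tester) -4.145135737800395 -0.3226373351568055 6.627624756306685 j [-0.2031  0.3622 -0.378   0.8302 -0.0008  1.0878]
plate n 10079 x [-87.9746 -87.3423  16.1769  20.1899] y [-27.2286  27.6287] z [32.3189 35.6108 36.8866]
tab n 1817 x [-86.4758 -69.6244] y [2.8123 8.1979] top 89.42796468611667
coupon n 4071 x [-30.7134   5.2259] y [-18.1796  17.4393] z 38.657697955955584
```

Request:
arm_command:
  moves:
    - [0.3, 0, -3, 0, 0]
    - [0.3, 0, -3, -5, 0]
    - [0.3, 0, -3, -5, 0]
    - [0.3, 0, 0, -5, 0]
    - [0.3, 0, 3, -5, 0]
    - [0.3, 0, 3, -5, 0]

```text
clock: 17.35
tcp_pos: [0.5323, -0.0264, 0.0632]
orientation: [0.0, 0.601, 0.799, 0.0]
wrist_force: [0.6, 0.6, 0.0]
finger_gap: 0.0595
```

```bash
python3 - <<'E'
from h import *
rep(); carrier('w9')
E
```

```text
17.35 tcp [ 0.5323 -0.0264  0.0632] tester [-128.0691    0.6561   63.1751] toolx [-0.2766  0.961  -0.0001] gap 0.059514900999102595 f(tester) 0.7248062866930687 0.400137153985873 0.006600781190190669 j [-0.2002  0.3631 -0.365   0.8424 -0.      1.0904]
plate n 9449 x [-84.4299 -83.862   19.4037  21.5938] y [-27.0501  27.6279] z [32.4955 35.6026 36.9544]
tab n 1904 x [-82.9161 -66.1175] y [-0.084   8.0859] top 86.67837209654844
coupon n 3859 x [-27.3412   8.6421] y [-17.9805  17.4835] z 38.66297677370259
```

Request:
arm_command:
  moves:
    - [0.3, 0, 2, 0, 0]
    - [0.3, 0, 4, 0, 0]
    - [0.3, 0, 6, 0, 0]
    - [0.3, 0, 7, 0, 0]
    - [0.3, 0, 8, 0, 0]
    - [0.3, 0, 8, 0, 0]

```text
clock: 18.0
tcp_pos: [0.5397, -0.0242, 0.0632]
orientation: [0.0, 0.601, 0.799, 0.0]
wrist_force: [-0.3, -0.4, -0.1]
finger_gap: 0.0598
```

```bash
python3 - <<'E'
from h import *
rep(); carrier('w10')
E
```

```text
18.0 tcp [ 0.5397 -0.0242  0.0632] tester [-120.3458    0.6757   63.2338] toolx [-0.2765  0.961  -0.0001] gap 0.05976794695516931 f(tester) -0.38873120111682735 -0.2957596204110718 -0.11890032987658304 j [-0.1935  0.3752 -0.3462  0.8492 -0.      1.0972]
plate n 9269 x [-76.7444 -76.1866  27.4687  32.152 ] y [-26.9988  27.6569] z [32.2726 35.6104 36.8672]
tab n 1892 x [-75.2796 -58.5812] y [-0.1647  8.0666] top 86.65606713780979
coupon n 3691 x [-19.7054  16.0381] y [-17.8196  17.5337] z 38.64703973201622
```

Origin is now about -1.8. I'll creep on until it stops.

Request:
arm_command:
  moves:
    - [0.3, 0, 0.5, 0, 0]
    - [0.3, 0, 1, 0, 0]
    - [0.3, 0, 1.5, 0, 0]
    - [0.3, 0, 2, 0, 0]
    - [0.3, 0, 2, 0, 0]

```text
clock: 18.55
tcp_pos: [0.5415, -0.0237, 0.0633]
orientation: [0.0, 0.602, 0.799, -0.0]
wrist_force: [-0.4, -0.2, -0.6]
finger_gap: 0.0602
```

Request:
arm_command:
  moves:
    - [0.3, 0, 0.5, 0, 0]
    - [0.3, 0, 1, 0, 0]
    - [0.3, 0, 1.5, 0, 0]
    - [0.3, 0, 1.5, 0, 0]

```text
clock: 18.95
tcp_pos: [0.542, -0.0235, 0.0633]
orientation: [-0.0, 0.602, 0.799, -0.001]
wrist_force: [-4.2, -2.3, 2.8]
finger_gap: 0.0597
```

```bash
python3 - <<'E'
from h import *
rep(); carrier('w11')
E
```

```text
18.95 tcp [ 0.542  -0.0235  0.0633] tester [-117.9575    0.7002   63.3263] toolx [-0.276   0.9612 -0.0002] gap 0.05973964108169095 f(tester) -4.628586090219087 -1.0602989972875156 2.797305031772825 j [-0.1909  0.3801 -0.3383  0.8539 -0.001   1.1003]
plate n 9268 x [-74.4534 -73.8779  29.7935  31.7724] y [-26.8498  27.65  ] z [32.3679 35.6261 36.9271]
tab n 1880 x [-72.8997 -56.2434] y [-0.0735  8.0475] top 86.53480447519516
coupon n 3615 x [-17.3293  18.4307] y [-17.5906  17.5938] z 38.66364706083147
```

Request:
arm_command:
  moves:
    - [0.3, 0, -8, 0, 0]
    - [0.3, 0, -24, 0, 0]
    - [0.3, 0, -24, -40, 0]
    - [0.3, 0, -24, -85, -0.13]
    - [0.3, 0, -24, -130, -0.27]
    - [0.3, 0, -24, -175, -0.41]
    - [0.3, 0, -24, -220, -0.55]
    - [0.3, 0, -24, -255, -0.69]
    - [0.3, 0, -24, -255, -0.83]
    - [0.3, 0, -24, -255, -0.97]
    - [0.3, 0, -24, -255, -1.11]
    - [0.3, 0, -24, -255, -1.25]

```text
clock: 20.2
tcp_pos: [0.52, -0.0299, 0.3184]
orientation: [0.001, 0.017, 1.0, 0.0]
wrist_force: [0.4, -0.3, -0.1]
finger_gap: 0.0598
```

Request:
arm_command:
  moves:
    - [0.3, 0, 0, 0, -0.14]
    - [0.3, 0, 0, 0, -0.28]
    - [0.3, 0, 0, 0, -0.32]
    - [0.3, 0, 0, 0, -0.32]
    - [0.3, 0, 0, 0, -0.32]

```text
clock: 20.7
tcp_pos: [0.5198, -0.0299, 0.3183]
orientation: [0.0, -0.139, 0.99, -0.0]
wrist_force: [-0.3, 0.4, 0.7]
finger_gap: 0.0599
```

```bash
python3 - <<'E'
from h import *
rep(); s,t,Rm=st()
def knob(f):
    p,d,K=load(f); C=cloud(d,K); q=C[...,:2]-O; H,S,V=cv2.split(cv2.cvtColor(p,cv2.COLOR_BGR2HSV)); Z=C[...,2]*1000
    r=((H<10)|(H>172))&(S>120)&(V>40)&(Z>100); tx,ty=q@X*1000,q@Y*1000
    r&=(abs(ty+82)<25)
    if r.sum()>10: print(f,'knob',r.sum(),'x',np.percentile(tx[r],[2,50,98]),'y',np.percentile(ty[r],[2,50,98]),'z',np.percentile(Z[r],[2,50,98]))
shot('wrist','w12'); shot('top','top12')
for f in ('w4','w12','top12'): knob(f)
for k in ((-42,-82),):
    P=np.append(O+X*k[0]/1e3+Y*k[1]/1e3,.2367); print('shift to knob grasp',Rm.T@(P-t)*1000)
E
```

```text
20.7 tcp [ 0.5198 -0.0299  0.3183] tester [-141.0203    0.7034  318.2899] toolx [-0.9616 -0.2745 -0.0005] gap 0.059934031883446946 f(tester) -0.21303917965794958 0.5226439737602571 0.7439362064675424 j [-0.2118  0.1961  0.0617  1.4359  0.0002 -0.4899]
w4 knob 611 x [-50.0347 -38.199  -31.7905] y [-92.4801 -83.4671 -74.4334] z [240.7439 247.821  250.1112]
top12 knob 38 x [-175.1546  -44.9742  -35.8964] y [-87.4438 -78.4309 -71.336 ] z [ 241.2684  247.8049 1689.9404]
shift to knob grasp [-99.0727 -82.5813  81.6499]
```

Request:
arm_command:
  moves:
    - [0.3, -40, -33, 0, 0]
    - [0.3, -80, -66, 0, 0]
    - [0.3, -99, -82, 0, 0]
    - [0.3, -99, -82, 20, 0]
    - [0.3, -99, -82, 50, 0]
    - [0.3, -99, -82, 75, 0]
    - [0.3, -99, -82, 82, 0]
    - [0.3, -99, -82, 82, 0]
    - [0.3, -99, -82, 82, 0]

```text
clock: 21.7
tcp_pos: [0.6381, -0.0816, 0.2377]
orientation: [0.001, -0.139, 0.99, -0.0]
wrist_force: [-0.8, 0.1, 0.2]
finger_gap: 0.0597
```

```bash
python3 - <<'E'
from h import *
rep()
E
```

```text
21.7 tcp [ 0.6381 -0.0816  0.2377] tester [-41.6099 -81.5427 237.6703] toolx [-0.9613 -0.2755 -0.0015] gap 0.059694658877160744 f(tester) -0.7305451159913824 0.3046291105897363 0.22778679034937122 j [-0.2518  0.4511  0.223   1.3409 -0.0001 -0.5309]
```

Request:
arm_command:
  moves:
    - [1, 0, 0, 0, 0]
    - [1, 0, 0, 0, 0]
    - [1, 0, 0, 0, 0]
    - [1, 0, 0, 0, 0]
    - [1, 0, 0, 0, 0]
    - [1, 4, 0, 2, 0]
    - [1, 7, 0, 5, 0]
    - [1, 10, 0, 7, 0]
    - [1, 14, 0, 10, 0]
    - [1, 17, 0, 13, 0]
    - [1, 20, 0, 16, 0]
    - [1, 20, 0, 16, 0]
  squeeze: 40

```text
clock: 22.9
tcp_pos: [0.6194, -0.0871, 0.2222]
orientation: [0.002, -0.139, 0.99, -0.001]
wrist_force: [-0.7, -0.2, 5.9]
finger_gap: 0.0195
```

```bash
python3 - <<'E'
from h import *
rep()
E
```

```text
22.9 tcp [ 0.6194 -0.0871  0.2222] tester [-61.1242 -81.7101 222.201 ] toolx [-0.9613 -0.2756 -0.0039] gap 0.019545342906565503 f(tester) -0.741257188863452 0.028924330403331477 5.922208133966676 j [-0.2682  0.4166  0.1324  1.2823  0.0005 -0.5474]
```

Request:
arm_command:
  moves:
    - [1, 5.5, 0, 6.5, 0]
    - [1, 9, 0, 12, 0]
    - [1, 12, 0, 17, 0]
    - [1, 15, 0, 23, 0]
    - [1, 17.5, 0, 29, 0]
    - [1, 19.5, 0, 35, 0]
    - [1, 21, 0, 41, 0]
    - [1, 22, 0, 47, 0]
    - [1, 22.7, 0, 54, 0]
    - [1, 22.8, 0, 60, 0]
    - [1, 22.4, 0, 66, 0]
    - [1, 22.4, 0, 66, 0]

```text
clock: 24.1
tcp_pos: [0.5969, -0.0935, 0.1545]
orientation: [0.0, -0.139, 0.99, -0.0]
wrist_force: [-1.0, -2.2, 2.1]
finger_gap: 0.0195
```

Request:
arm_command:
  moves:
    - [1, -1, 0, 4, 0]
    - [1, -1.5, 0, 8, 0]
    - [1, -2.5, 0, 13, 0]
    - [1, -3.5, 0, 17, 0]
    - [1, -5, 0, 21, 0]
    - [1, -6, 0, 24, 0]
    - [1, -6, 0, 24, 0]
    - [1, -6, 0, 24, 0]

```text
clock: 24.9
tcp_pos: [0.6027, -0.0919, 0.1308]
orientation: [0.0, -0.139, 0.99, -0.0]
wrist_force: [-2.1, -2.4, 4.5]
finger_gap: 0.0189
```

```bash
python3 - <<'E'
from h import *
rep()
E
```

```text
24.9 tcp [ 0.6027 -0.0919  0.1308] tester [-78.454  -81.7127 130.7772] toolx [-0.9614 -0.2753 -0.0003] gap 0.01894501455132015 f(tester) -2.6728500455976283 -1.73286534812387 4.452307860892909 j [-0.2826  0.4352 -0.0683  1.0666 -0.0006 -0.5615]
```

Request:
arm_command:
  moves:
    - [1, -1, 0, 3, 0]
    - [1, -2, 0, 6, 0]
    - [1, -2, 0, 6, 0]
    - [1, -2, 0, 6, 0]

```text
clock: 25.3
tcp_pos: [0.6042, -0.0915, 0.1274]
orientation: [0.0, -0.139, 0.99, -0.001]
wrist_force: [-9.8, -2.4, 20.4]
finger_gap: 0.0193
```

```bash
cat >> h.py <<'E'
def rod(f):
    p,d,K=load(f); C=cloud(d,K); q=C[...,:2]-O; tx,ty,Z=q@X*1000,q@Y*1000,C[...,2]*1000
    m=(abs(ty+83)<5)&(tx>-62)&(tx<-14)&(Z>120)&(Z<245)
    if m.sum()>20:
        c=np.polyfit(tx[m],Z[m],1); print('rod',m.sum(),'slope angle',np.arctan(-c[0]),'resid',np.std(Z[m]-np.polyval(c,tx[m])))
E
python3 - <<'E'
from h import *
rep(); carrier('w13'); rod('w13'); rod('w3')
shot('top','top13'); rod('top13')
E
```

```text
25.3 tcp [ 0.6042 -0.0915  0.1274] tester [-76.9548 -81.7712 127.3792] toolx [-0.9613 -0.2754 -0.0006] gap 0.01934500804067196 f(tester) -10.0266006965097 0.4200753050103492 20.40730673604043 j [-0.2809  0.4395 -0.0704  1.0593 -0.0015 -0.56  ]
plate n 3714 x [-75.0198 -74.2926  12.0572  19.0503] y [-28.9678  26.4418] z [32.2057 35.5618 36.8856]
tab n 1327 x [-73.4968 -56.534 ] y [-9.2737  5.721 ] top 86.62163732973823
coupon n 806 x [-17.5817   7.3731] y [-18.8756  16.9991] z 38.596410844160076
rod 600 slope angle -0.3352390773333128 resid 1.1408823440090512
rod 1128 slope angle 1.1354342045623331 resid 4.710145182558591
```

Request:
arm_command:
  moves:
    - [0.3, 0, 0, -2, 0]
    - [0.3, 0, 0, -2, 0]
    - [0.3, 0, 0, -2, 0]
    - [0.3, 0, 0, -2, 0]
    - [0.3, 2, 0, -20, 0]
    - [0.3, 2, 0, -60, 0]
    - [0.3, 10, 0, -110, 0]
    - [0.3, 50, 0, -150, 0]
    - [0.3, 90, 0, -150, 0]
    - [0.3, 90, 0, -150, 0]
    - [0.3, 90, 0, -150, 0]

```text
clock: 26.5
tcp_pos: [0.5176, -0.1159, 0.2745]
orientation: [0.0, -0.139, 0.99, -0.0]
wrist_force: [0.4, 0.4, -0.2]
finger_gap: 0.0598
```

```bash
python3 - <<'E'
from h import *
rep(); carrier('w14'); rod('w14')
p,d,K=shot('top','top14'); rod('top14')
p0,d0,K0=load('top0')
# bystanders: difference between first and last top views near beaker, dishes, jar
for n,(r,c) in dict(dish=(174,151),beaker=(218,153),jar=(163,337)).items():
    A,B=[cv2.cvtColor(x[r-22:r+22,c-22:c+22],cv2.COLOR_BGR2GRAY).astype(np.float32) for x in(p0,p)]; print(n,cv2.phaseCorrelate(A,B))
C=cloud(d,K); q=C[...,:2]-O; Z=C[...,2]*1000; tx,ty=q@X*1000,q@Y*1000
H,S,V=cv2.split(cv2.cvtColor(p,cv2.COLOR_BGR2HSV)); v,u=np.indices(Z.shape)
r=((H<10)|(H>172))&(S>120)&(V>60)&(abs(tx+80)<25)&(abs(ty+82)<20); print('knob top',r.sum(),np.median(tx[r]),np.median(ty[r]),np.median(Z[r]))
for f in ('scene',):
    shot(f,'scene14')
E
```

```text
26.5 tcp [ 0.5176 -0.1159  0.2745] tester [-166.8367  -81.3481  274.4795] toolx [-0.9616 -0.2746 -0.0008] gap 0.059782024969575964 f(tester) 0.46601724872499745 0.2811532773905241 -0.17570362165038192 j [-0.3717  0.2194 -0.0152  1.3354  0.0002 -0.6499]
plate n 1171 x [-75.0723 -74.4262  28.8819  30.9835] y [-28.9373  25.9496] z [33.4237 35.5119 37.0802]
tab n 104 x [-73.903  -66.9022] y [-9.2932  6.2306] top 83.70957189767067
coupon n 192 x [-16.385   18.6867] y [-18.7764  -5.2821] z 38.57164729350435
rod 412 slope angle -0.35467453401198146 resid 1.06642932269549
rod 33 slope angle -0.34412438599994855 resid 3.281925680720306
dish ((0.5102907135040127, 0.4497172092365318), 1.0398825223946278)
beaker ((0.5027131078326867, 0.46393288565638), 1.0453010799266673)
jar ((0.5507205496283447, 0.5221483461395557), 1.0634279713807282)
knob top 0 nan nan nan
  return _methods._mean(a, axis=axis, dtype=dtype,
  ret = ret.dtype.type(ret / rcount)
```

```bash
python3 - <<'E'
from h import *
print(env.hand_in()); 
E
```

```text
the job is handed in; nothing more can be done
None
```

I finished the job and handed it in at about 26.6 s of the 64 s allowed; no verdict was reported.

**What I did:**
- I pinched the knob and raised the lever to its up stop. The arm was blocked there at about 21 N, and the rod read about 1.05 rad above level.
- I gripped the small blue carrier by its tab and lowered it between the guides, level.
- I slid it in by the grip until its origin was about 24 mm short of home. The moves gave no way to lean the hand, so I released it there. I pushed it the rest of the way from behind the tab with the outside of one finger.
- It stopped against the rear stop, with a push of about 4.6 N.
- I swung the lever down to its stop (about 20 N) and let go.

**Last checks:**
- **Lever:** the rod reads 0.355 rad below level, against 0.35 for fully down.
- **Carrier:** it lies flat. Its plate runs from x -75 to 31 mm in tester axes, which is home within about 1 mm.
- **Bystanders:** the dishes, beaker and jar look unmoved. All three show the same shift of about 0.5 px, which I take to come from the measuring method.
- **Hand:** it is clear of everything, and the wrist force is about zero.

**What failed or disagreed:**
- The wrist and top cameras differed by about 3 to 4 mm sideways. I corrected this using where the fingers appear in the wrist view.
- The knob slipped several millimetres in the grip on the raise, and a few on the way down, though both stops were still reached.
- On the first push something lifted the hand with about 7 N, probably the finger's knuckle on top of the tab. I raised the hand 5 mm and went on.
- The last knob check by colour found nothing, probably because the hand hid it, so the lever reading rests on the rod alone.
- I had used up the picture views, so I did not look directly at the probe touching the coupon.

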